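Hang the keyhole sample carrier on the tilted stage

ROBOT

A 7-joint arm with a two-finger parallel gripper is mounted at the origin on the work surface. World frame = base frame: x ahead of the robot, y to its left, z up, the work surface at z = 0. Lengths are in m, angles in rad, forces in N, time in s.
With the tool pointing down it reaches from about 0.425 to 0.875 m from the base axis. Payload 8.4 kg.
Tool frame: the origin (TCP) lies at the very end of the fingers, on their centre line; the grasp point (between the pads) lies 19 mm behind it; z points along the fingers, y is the direction in which the jaws open and shut (so a half turn about z gives the same grasp; the last joint's range is limited). The gripper opens to 85 mm and grips with 20 to 120 N. Pads are 22 mm wide; open, the fingers measure 114 mm over their backs; the gripper's body (76 mm by 85 mm) begins 54 mm behind the grasp point. The pads swing forward as they close: fully open they stand 13 mm farther back than shut.
Start: joints at [-1.296, 0.333, 0.04, 1.465, -0.013, 1.343, -0.059], TCP at [0.237, 0.605, 0.231] pointing down, gripper open.
Joint ranges: [-2.58, 2.58], [-0.38, 2.09], [-1.3, 1.39], [0.25, 2.4], [-1.5, 4.64], [0.08, 2.09], [-2.65, 2.65]. Speed limits (rad/s): [2.22, 2.22, 2.79, 2.79, 3.14, 3.14, 3.14].

INTERFACE

Orientations are given as a rotation vector (axis times angle).
In Python, from cell import ctrl, imaging, job_done gives the robot as it stands.
- The arm moves only by the tool arm_command, never from a script. Its argument "targets" is one flat list of numbers, 4 for each row, row after row: the shift along the tool's x, y, z in mm, then the turn about the tool's z in degrees. A call has 1 to 20 rows; each row shifts and turns the commanded pose from where the row before left it, along the tool's axes as they then stand; what a row does not reach is not made up. A row lasts 1/10 s, in which the tool goes at most 50 mm and 8.59 degrees, less where a joint would pass 70% of its speed; a pose out of reach is approached as far as the arm can. A call with a gripper value outside its range is refused whole. "jaw" is the gripper's target within -1 to 1 (fully open at 1, half-way at 0, shut at -1), set as the call begins (left out, the last holds). The fingers move at their own pace and stop on an object; the grip force is fixed at half the most. Time passes only in rows, so rows that do not move let the fingers close. It gives the time, the measured TCP pose, the force and the opening at its end, in the units of the state.
- ctrl.get_state(): the state, without advancing time (a new reading comes with each control period).
- imaging.get_image(name): name is "side" or "top"; returns a dict with "frame" (480x640x3 uint8, red, green, blue), "depth" (480x640 float32, m along the optical axis (not along the pixel's ray), 0 where there is no reading), "vfov" (degrees; the focal length in pixels is half the picture's height over the tangent of half this angle, whatever the lens; pixels are square), "cx", "cy" (the principal point, pixels), "dist_coeffs" ([k1, k2, p1, p2, k3] as OpenCV has them; the pictures are not rectified), "eye" and "orientation" of the camera in the world. Camera axes: x right, y down, z forward; pixel columns grow to the right and rows downward; lengths in m; the calibration is good to about 2 mm. A picture is of the moment at which its call begins.
- job_done(): hands the job in, once; it reports no verdict.
The state is a dict: "time_s": time; "q": joint angles; "qd": joint speeds; "effort": joint torques, N m; "tool_pos": TCP position; "eef_rot": TCP orientation; "force": force on the tool from outside, world axes, zero at the start; "ft_torque": the same for the moment, N m; "width": opening from 0.0 (shut) to 1.0 (fully open).
Only numpy, scipy, OpenCV 4.12 (cv2) and the standard library are available. Lean on these libraries where they do the work, as an engineer would, in place of code of your own. Each camera call takes 0.05 s, during which the arm holds its last target.

TASK

Turn the carousel by its knob until the compartment with the keyhole carrier sits squarely in the middle of the cover's front opening, and only then take that carrier out by its block. Lay it square and flat on the tilted stage with the large end of its keyhole pressed over the stud head, block on the downhill side, then slide it down the slope until the stud is fully home in the narrow end, and let go. Leave the other carriers and the lens ring in their compartments and do not push the screwdriver and the bowl on the bench about.

Things in the scene. Friction and masses are not known exactly. Their poses are not given: they have to be found in the camera images.
- carousel_base: Fixed base of the parts carousel, standing left or right on the bench, turned up to 0.2 rad. Origin on the bench under the turning axis; x points to its back, so the front (loading) side is -x, roughly towards the robot; z up.
- cover (a point): Middle of the fixed clear cover sheet over the disc: on the axis, level with the sheet's top, 86 mm above the bench; axes of the base. Sheet 4 mm thick, x -140 to 150, y -152 to 152 mm, on four rods whose nuts reach 92 mm. An open slot |y| < 74 mm, x < 50 mm is the front opening and also frees the knob.
- carousel_disc: Grey turning disc, 280 mm across, four compartments at 90 degrees, rims 6 mm high. Origin on the axis at its underside, 20 mm above the bench; top at 30 mm. The keyhole carrier lies along its own -x: in mid-opening when its axes match the base's. Starts turned 0.95 to 1.4 rad anticlockwise (from above) past that, carrier under the cover. Friction 0.06 N m holds it where left.
- knob_grip (a point): Middle of the carousel's black bar knob, on the turning axis, 118 mm above the bench. Bar 50 mm long (along the disc's x), 16 mm thick (along the disc's y), 34 mm tall (96 to 130 mm above the bench). It is fixed to the disc and turns with it; axes of the disc.
- carrier_grip (a point): Centre of the upright block (30 along x, 18 along y, 36 mm tall) on the keyhole carrier, an aluminium plate 90 (x) x 56 (y) x 5 mm, about 0.16 kg. z up out of the plate, +x from block to keyhole. Point is 23 mm above the plate's underside, 18 mm from its block end. In its compartment it lies flat, underside 30 mm above the bench, keyhole towards the axis, block 112 mm from the axis.
- carrier_hole (a point): Centre of the keyhole's large end (21 mm across) at the carrier's underside: 35 mm from the block centre along carrier +x, 23 mm below it. A 10.5 mm wide slot runs from here along +x. Axes of the carrier.
- carrier_home (a point): Point at the narrow end of the keyhole where the stud's axis lies when fully home: 58.5 mm from the block centre along carrier +x (23.5 mm beyond the large end's centre), at the underside. Axes of the carrier.
- stage_face: Grey flat face of the fixed stage, tilted 30 degrees, rising away from the robot; on the opposite side to the carousel, turned up to 0.3 rad. Origin where the stud's axis meets the face, 88 mm above the bench; x up the slope, y level across, z out of the face. Spans x -110 to 60, y -62 to 62 mm. The carrier goes on flat, its +x along this x, and is slid towards -x.
- stud_head (a point): Centre of the top of the steel stud on the stage face, 12.5 mm off the face; axes of the face. Shank 7.5 mm across, 8 mm long from the face; then the head, 16 mm across and 4.5 mm thick.
- driver: Bystander: black-handled screwdriver, 150 mm, lying on the bench between carousel and stage. Not to be pushed about.
- cup: Bystander: small white bowl, 64 mm across, 45 mm tall, on the bench between carousel and stage. Not to be pushed about. Origin under its centre.
- blank1: Plain carrier (square hole, no slot) in a neighbouring compartment; stays there. Origin at the centre of its underside.
- blank2: Plain carrier (square hole, no slot) in the opposite compartment; stays there. Origin at the centre of its underside.
- lens_ring: Dark ring, 48 mm across, 12 mm tall, in the last compartment; stays there. Origin at the centre of its underside.
Mind the look-alikes: they are no part of the job. Leave any yellow look-alike of the part that bears stage_face alone.

How it is judged:
By the outcome, as a careful person would: the job done as asked, in the order asked, and still so for the second after the job is handed in, with the robot touching nothing.
It also fails if it takes over 53 s, if anything falls off the work surface, if the arm or the gripper's body presses on something with over 40 N, if the wrist force passes 120 N, or if a joint passes its speed limit or range.

## Working session

There is one attempt and no reset: what is moved stays moved. The work goes in short steps, Python scripts to look and compute and a tool call to move; the robot and the scene stay as the last step left them, time stands still between calls to the robot, and variables do not carry over. Pictures are saved under pics/ and viewed, and the job is handed in when it is done.

Besides the shell and the picture viewer there is one more tool, called after "Call:" in YAML: its name, and indented under it one key for each argument. arm_command: Moves the arm, as the interface text tells. Its arguments: {"type":"object","properties":{"targets":{"type":"array","items":{"type":"number"}},"jaw":{"type":"number"}},"required":["targets"]}

```bash
ls; mkdir -p pics; python3 - <<'E'
from cell import ctrl, imaging
import cv2,pickle
s=ctrl.get_state();print(s)
for n in("side","top"):
    d=imaging.get_image(n);pickle.dump(d,open(f"{n}0.pkl","wb"))
    cv2.imwrite(f"pics/{n}0.png",d["frame"][:,:,::-1])
    print(n,{k:v for k,v in d.items() if k not in("frame","depth")})
E
```

```text
pics
{'time_s': 0.0, 'q': array([-1.29622397,  0.33391524,  0.03988018,  1.46628853, -0.01342102,
        1.34331399, -0.0585171 ]), 'qd': array([ 0.00062821, -0.00040066,  0.00034229, -0.00166637, -0.00026085,
       -0.00088179, -0.00014338]), 'effort': array([-8.82744880e-04, -6.58545756e+01,  1.36485849e+00, -4.05562878e+01,
        1.67678436e-02,  1.26721716e-02, -5.33305197e-06]), 'tool_pos': array([0.23718719, 0.60467454, 0.23041011]), 'eef_rot': array([-5.83738334e-01, -3.08666411e+00,  2.58372266e-03]), 'force': array([-0.90742144,  0.067805  ,  0.27193149]), 'ft_torque': array([ 0.01386848,  0.01279019, -0.00987039]), 'width': 1.000280374230037}
side {'vfov': 53.76539745167325, 'cx': 319.7886509564934, 'cy': 239.01241314468402, 'dist_coeffs': array([0.00946122, 0.        , 0.        , 0.        , 0.        ]), 'eye': array([ 0.23762454, -0.84962434,  1.01318598]), 'orientation': array([-2.32124393,  0.32382381, -0.13339476])}
top {'vfov': 44.996117099028304, 'cx': 317.2722195065402, 'cy': 235.81220673801118, 'dist_coeffs': array([0.06607159, 0.        , 0.        , 0.        , 0.        ]), 'eye': array([0.24567127, 0.0357996 , 1.25023101]), 'orientation': array([-2.08347114,  2.12552589, -0.22856038])}
```

View pics/side0.png

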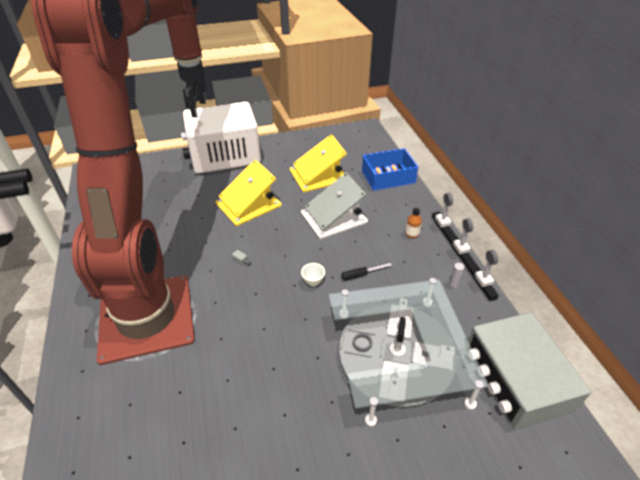

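View pics/top0.png

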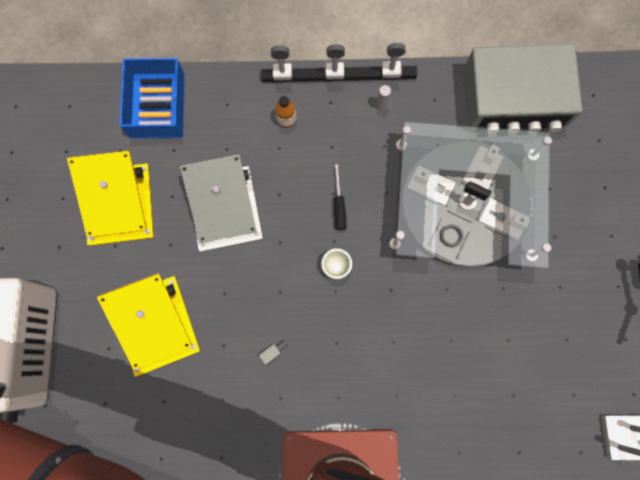

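```bash
cat > h.py <<'E'
import numpy as np,cv2,pickle
from scipy.spatial.transform import Rotation as R
def K(d):
    f=240/np.tan(np.radians(d["vfov"]/2));return np.array([[f,0,d["cx"]],[0,f,d["cy"]],[0,0,1]])
def ray(d,u,v):
    p=cv2.undistortPoints(np.array([[[u,v]]],float),K(d),d["dist_coeffs"])[0,0]
    return np.array([p[0],p[1],1.])
def Rc(d): return R.from_rotvec(d["orientation"]).as_matrix()
def onz(d,u,v,z):
    r=Rc(d)@ray(d,u,v);return d["eye"]+r*(z-d["eye"][2])/r[2]
def pix3(d,u,v):
    z=d["depth"][int(round(v)),int(round(u))];return d["eye"]+Rc(d)@(ray(d,u,v)*z)
def proj(d,P):
    M=Rc(d).T;p,_=cv2.projectPoints(np.atleast_2d(np.array(P,float)),cv2.Rodrigues(M)[0],-M@d["eye"],K(d),d["dist_coeffs"]);return p[:,0]
def load(n): return pickle.load(open(n+".pkl","rb"))
def snap(n,tag):
    from cell import imaging
    d=imaging.get_image(n);pickle.dump(d,open(f"{n}{tag}.pkl","wb"));return d
def crop(d,x0,y0,x1,y1,s,name):
    cv2.imwrite(f"pics/{name}.png",cv2.resize(d["frame"][y0:y1,x0:x1,::-1],None,fx=s,fy=s,interpolation=cv2.INTER_CUBIC))
E
python3 - <<'E'
from h import *
d=load("top0");crop(d,385,110,565,280,4,"c_top");crop(d,165,140,275,260,5,"s_top")
d=load("side0");crop(d,320,270,490,430,4,"c_side");crop(d,290,160,380,245,6,"s_side")
E
```

```text
(no output)
```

View pics/c_top.png

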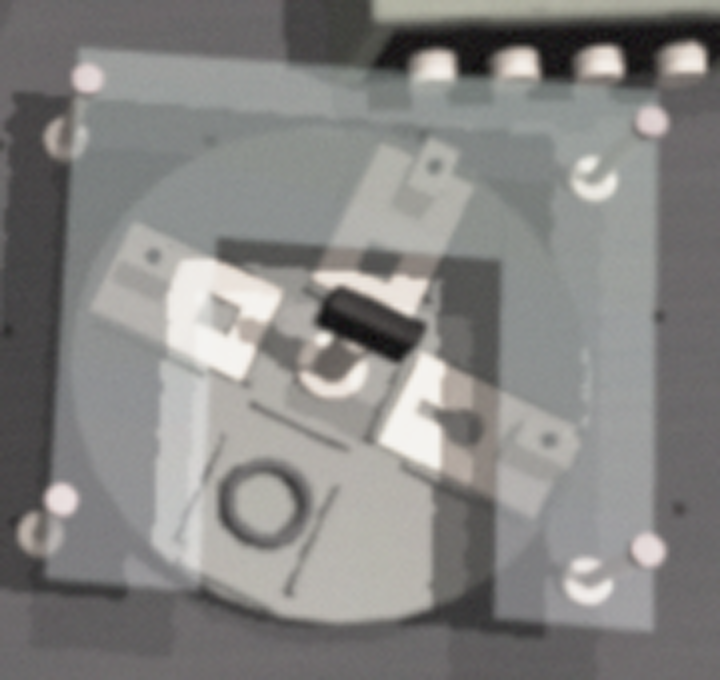

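View pics/s_top.png

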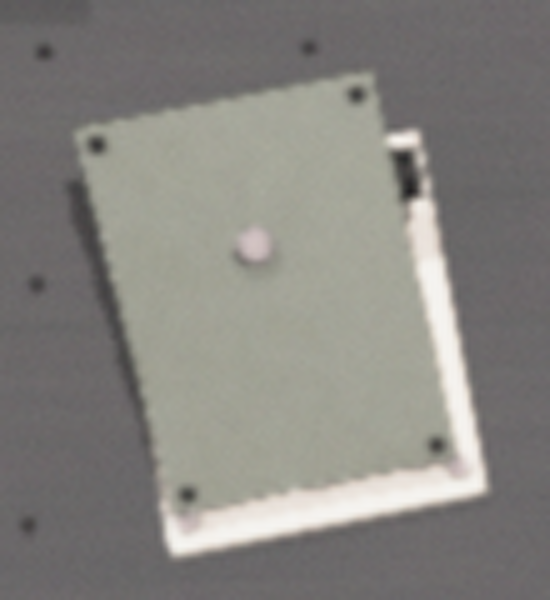

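View pics/c_side.png

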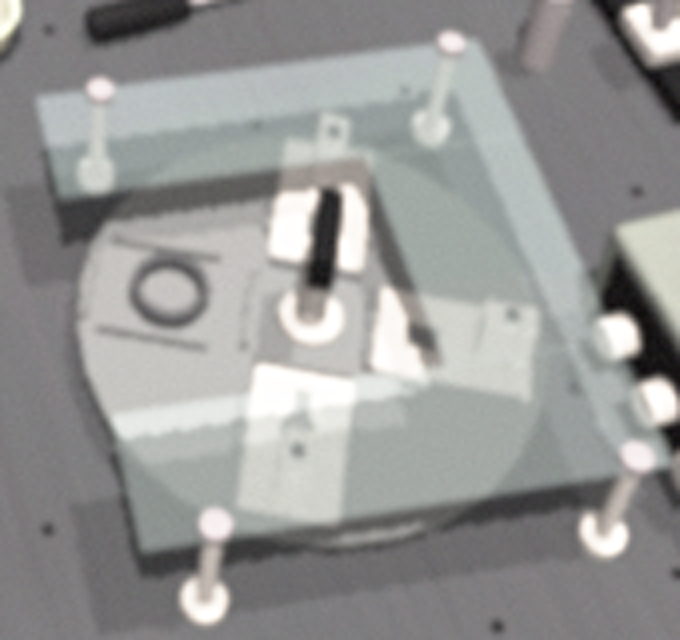

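View pics/s_side.png

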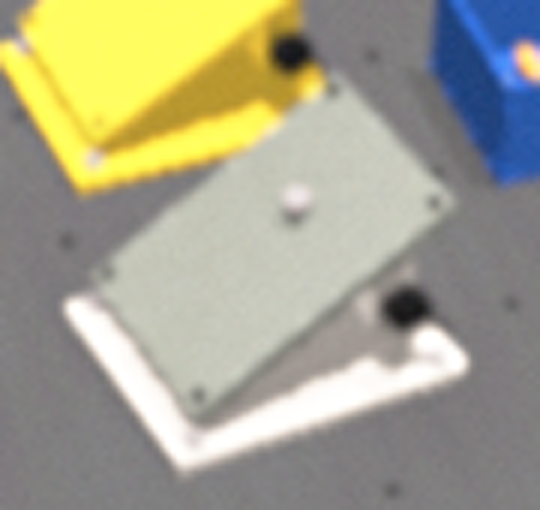

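```bash
cat > fit.py <<'E'
from h import *
from scipy.optimize import least_squares
def c(x,y): return (385+x/4-.375,110+y/4-.375)
def cs(x,y): return (320+x/4-.375,270+y/4-.375)
t=load("top0");s=load("side0")
L=[(150,152),(150,-152),(-140,-152),(-140,152)]
def T(p,P): 
    a=p[2];return np.array([p[0]+np.cos(a)*P[0]-np.sin(a)*P[1],p[1]+np.sin(a)*P[0]+np.cos(a)*P[1],P[2]])
obs_t=[c(80,48),c(660,82),c(655,632),c(47,578)]
obs_s=[cs(38,98),cs(478,40),cs(690,470),cs(142,552)]
obs_s=[cs(478,40),None,cs(142,552),cs(38,98)]
def f(p,wt=1,ws=1):
    r=[]
    for l,o,o2 in zip(L,obs_t,obs_s):
        P=T(p,(l[0]/1e3,l[1]/1e3,.086))
        r+=list(wt*(proj(t,P)[0]-o))
        if o2 is not None: r+=list(ws*(proj(s,P)[0]-o2))
    return r
for w in((1,1),(1,0),(0,1)):
    q=least_squares(f,[.5,-.25,0],args=w);print(w,q.x,np.round(q.fun,1))
E
python3 fit.py
```

```text
(1, 1) [ 0.58666283 -0.29096443 -0.10718259] [ 0.1 -0.3  0.  -0.4 -0.3  1.7  0.2 -0.7  0.5 -0.   0.3 -0.3 -0.3 -0.1]
(1, 0) [ 0.58682663 -0.29088128 -0.10538922] [-0.1 -0.3 -0.  -0.  -0.5  1.5  0.3 -0.9  0.   0.   0.3 -0.2 -0.  -0. ]
(0, 1) [ 0.58619406 -0.29146623 -0.11120011] [ 0.  -0.   0.2 -0.1  0.   0.   0.  -0.   0.   0.1  0.  -0.  -0.3 -0.1]
```

```bash
cat > ov.py <<'E'
from h import *
import sys
def rot(a): return np.array([[np.cos(a),-np.sin(a)],[np.sin(a),np.cos(a)]])
def disc_pts(base,psi):
    def W(x,y,z): return np.r_[rot(psi)@[x,y]+base[:2],z]
    out=[]
    out.append([W(x,y,.130) for x,y in((.025,.008),(.025,-.008),(-.025,-.008),(-.025,.008))])
    out.append([W(x,y,.096) for x,y in((.025,.008),(.025,-.008),(-.025,-.008),(-.025,.008))])
    for k in range(4):
        r=rot(k*np.pi/2)
        if k!=1 and k!=3 or 1: out.append([W(*(r@[x,y]),.035) for x,y in((-.04,.028),(-.04,-.028),(-.13,-.028),(-.13,.028))])
    out.append([W(x,y,.071) for x,y in((-.097,.009),(-.097,-.009),(-.127,-.009),(-.127,.009))])
    return out
def draw(d,polys,box,s,name):
    x0,y0,x1,y1=box
    im=cv2.resize(d["frame"][y0:y1,x0:x1,::-1],None,fx=s,fy=s,interpolation=cv2.INTER_CUBIC)
    for i,p in enumerate(polys):
        q=(proj(d,p)-[x0,y0]+.5)*s
        cv2.polylines(im,[np.int32(np.round(q*16))],True,((0,0,255),(0,255,255),(0,255,0),(255,0,0))[i%4],1,shift=4)
    cv2.imwrite(f"pics/{name}.png",im)
E
python3 - <<'E'
from ov import *
b=[.5865,-.291,-.107]
for dl in(1.2,):
    P=disc_pts(b,b[2]+dl)
    draw(load("top0"),P,(385,110,565,280),4,"ovt1")
    draw(load("side0"),P,(320,270,490,430),4,"ovs1")
E
```

```text
(no output)
```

View pics/ovt1.png

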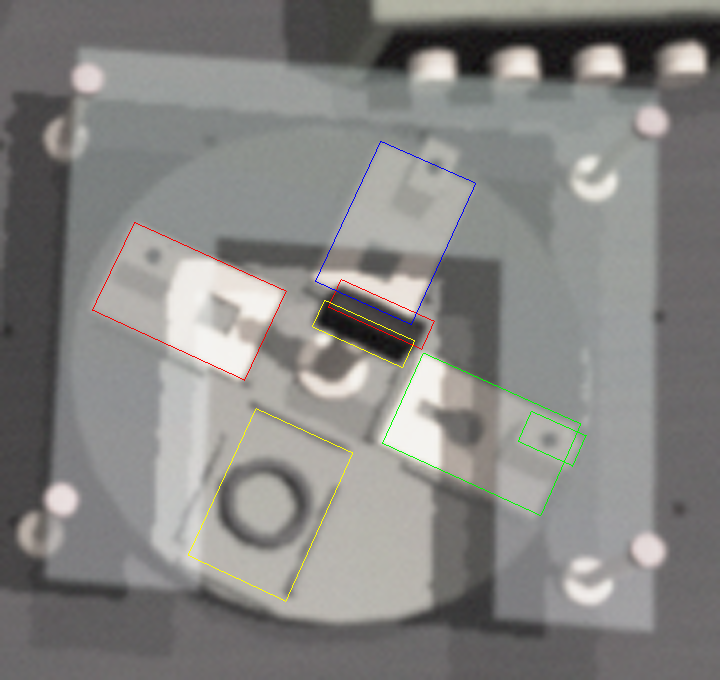

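View pics/ovs1.png

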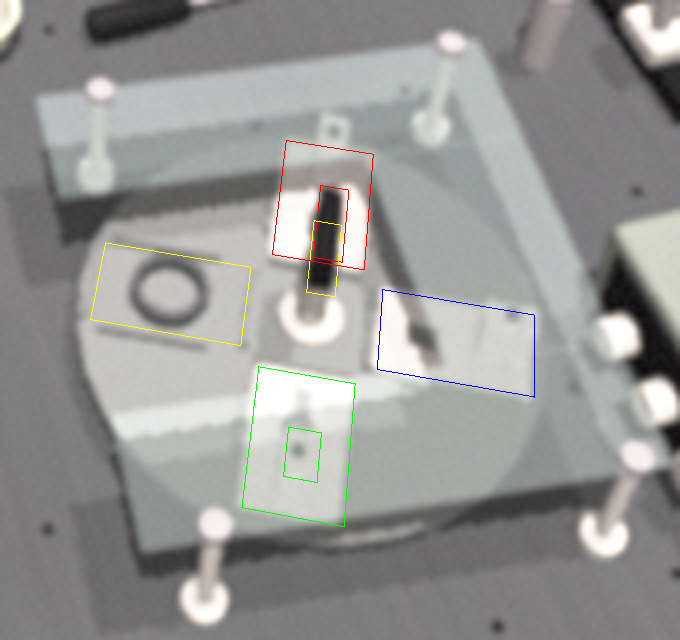

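```bash
cat > fits.py <<'E'
from ov import *
from scipy.optimize import least_squares
t=load("top0");s=load("side0")
ct=lambda x,y:(165+x/5-.4,140+y/5-.4)
cs=lambda x,y:(290+x/6-.42,160+y/6-.42)
def ST(p,P):
    a=p[2];Ry=np.array([[np.cos(np.pi/6),0,-np.sin(np.pi/6)],[0,1,0],[np.sin(np.pi/6),0,np.cos(np.pi/6)]])
    Rz=np.eye(3);Rz[:2,:2]=rot(a)
    return np.r_[p[:2],.088]+Rz@Ry@np.array(P,float)
if __name__=="__main__":
    L=[(.06,.062,0),(.06,-.062,0),(-.11,-.062,0),(-.11,.062,0),(0,0,.0125)]
    ot=[ct(75,130),ct(373,70),ct(450,464),ct(163,512),ct(253,244)]
    os_=[cs(335,72),cs(458,200),cs(200,417),cs(92,278),cs(296,199)]
    def f(p,wt=1,ws=1):
        r=[]
        for l,o,o2 in zip(L,ot,os_):
            P=ST(p,l);r+=list(wt*(proj(t,P)[0]-o));r+=list(ws*(proj(s,P)[0]-o2))
        return r
    for w in((1,1),(1,0),(0,1)):
        q=least_squares(f,[.6,.25,0],args=w);print(w,q.x,np.round(q.fun,1))
    q=least_squares(f,[.6,.25,0]).x
    for n,o,z in(("t",ot[4],0),("s",os_[4],0)):
        print(onz(t if n=="t" else s,*o,.088+.0125*np.cos(np.pi/6)))
    print(ST(q,(0,0,.0125)))
    P=[[ST(q,l) for l in L[:4]],[ST(q,(.008*np.cos(a),.008*np.sin(a),.0125)) for a in np.arange(0,6.28,.3)]]
    draw(t,P,(165,140,275,260),5,"ovst");draw(s,P,(290,160,380,245),6,"ovss")
E
python3 fits.py
```

```text
(1, 1) [0.61204843 0.24652607 0.17163523] [-0.4 -0.9  0.7 -0.3 -0.2  0.4 -0.5  0.3  0.9 -0.9 -1.4 -0.7  1.2  0.3
 -0.2 -1.1  0.   0.4 -0.2 -0.8]
(1, 0) [0.61175322 0.24692052 0.15987651] [-0.4 -1.1  0.  -0.  -0.   0.8 -0.   0.   0.3 -0.4 -0.  -0.   0.4  0.2
 -0.  -0.  -0.2  0.5 -0.  -0. ]
(0, 1) [0.61216566 0.24448871 0.2079523 ] [-0.   0.   0.1 -0.  -0.  -0.   0.1  0.2  0.  -0.  -0.   0.1  0.   0.
 -0.2  0.1  0.   0.   0.  -0.4]
[0.60670832 0.24554476 0.09882532]
[0.60540178 0.2414766  0.09882532]
[0.60589026 0.24545861 0.09882532]
```

```bash
python3 - <<'E'
import cv2,numpy as np
a=cv2.imread("pics/ovst.png");b=cv2.imread("pics/ovss.png")
h=max(a.shape[0],b.shape[0]);c=np.zeros((600,1100,3),np.uint8);c[:a.shape[0],:550]=a;c[:b.shape[0],555:555+540]=b
cv2.imwrite("pics/ovst2.png",cv2.resize(c,(800,436),interpolation=cv2.INTER_AREA))
E
```

```text
(no output)
```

View pics/ovst.png

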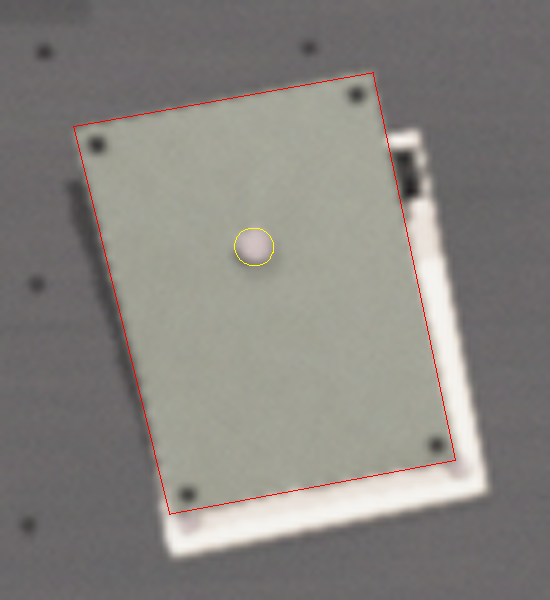

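View pics/ovss.png

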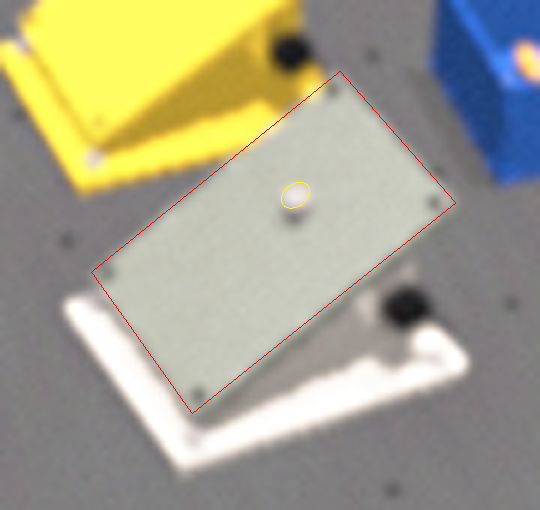

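```bash
python3 - <<'E'
from fits import *
q=[.612,.2463,.172]
for n,d in(("t",t),("s",s)):
    poly=np.int32(proj(d,[ST(q,l) for l in((.052,.054,0),(.052,-.054,0),(-.1,-.054,0),(-.1,.054,0))]))
    m=np.zeros((480,640),np.uint8);cv2.fillPoly(m,[poly],1)
    st=proj(d,[ST(q,(0,0,.008))])[0];cv2.circle(m,tuple(np.int32(st)),9,0,-1)
    vs,us=np.nonzero(m);P=np.array([pix3(d,u,v) for u,v in zip(us,vs) if d["depth"][v,u]>0])
    c=P.mean(0);n_=np.linalg.svd(P-c)[2][2];n_*=np.sign(n_[2]);r=(P-c)@n_
    print(n,len(P),n_,"tilt",np.degrees(np.arccos(n_[2])),"yaw",np.arctan2(-n_[1],-n_[0]),"rms",r.std())
    # height error of nominal plane
    n0=ST(q,(0,0,1))-ST(q,(0,0,0));print("offset along normal mm",1e3*(c-ST(q,(0,0,0)))@n0)
# ground edges of the base
for a,b in(((172,555),(487,492)),((487,492),(420,130))):
    A=onz(t,*ct(*a),.01);B=onz(t,*ct(*b),.01);print("top edge",A,B,np.arctan2(*(B-A)[1::-1]))
for a,b in(((68,302),(183,468)),((183,468),(465,365))):
    A=onz(s,*cs(*a),.01);B=onz(s,*cs(*b),.01);print("side edge",A,B,np.arctan2(*(B-A)[1::-1]))
E
```

```text
t 3553 [-0.49283379 -0.09042249  0.8654124 ] tilt 30.07017049203706 yaw 0.18145645110231287 rms 0.002368706932575624
offset along normal mm 0.3025450479903327
s 1027 [-0.49195857 -0.09239683  0.86570179] tilt 30.037062450710145 yaw 0.1856515072870448 rms 0.0023727080010257137
offset along normal mm -0.39846587765682157
top edge [0.49393513 0.29429544 0.01      ] [0.51919415 0.15744401 0.01      ] -1.3882778981056165
top edge [0.51919415 0.15744401 0.01      ] [0.68662067 0.18765333 0.01      ] 0.1785126237572798
side edge [0.4954652  0.29635245 0.01      ] [0.51997704 0.15425468 0.01      ] -1.3999775965813774
side edge [0.51997704 0.15425468 0.01      ] [0.6848519 0.1887886 0.01     ] 0.20647047689680653
```

```bash
cat > plan.py <<'E'
from h import *
def plan(to,psi,n,rnd=1.0,show=True,start=None):
    """to world xyz, psi = world angle of tool y axis"""
    from cell import ctrl
    s=ctrl.get_state();p=np.array(s["tool_pos"]);M=R.from_rotvec(s["eef_rot"]).as_matrix()
    cur=np.arctan2(M[1,1],M[0,1]);dth=-np.degrees((psi-cur+np.pi)%(2*np.pi)-np.pi)
    rows=[];pos=p.copy();tot=0
    for i in range(n):
        want=p+(np.array(to)-p)*(i+1)/n
        d=M.T@(want-pos)*1e3;d=np.round(d/rnd)*rnd
        a=round((dth*(i+1)/n-tot)*2)/2;tot+=a
        pos=pos+M@d/1e3;M=M@R.from_rotvec([0,0,np.radians(a)]).as_matrix()
        rows+=[round(float(x),2) for x in d]+[a]
    print("cur",p,cur,"turn",dth);print(" ".join(f"{x:g}," for x in rows));print("end",pos)
E
python3 -c "
from plan import *
plan((.5865,-.291,.19),-.478,21)"
```

```text
cur [0.23724187 0.6047194  0.23051164] 1.196971593865069 turn 95.96880313276905
-31, -34, 2, 4.5, -34, -31, 2, 4.5, -36, -28, 2, 4.5, -38, -26, 2, 5, -40, -22, 2, 4.5, -41, -19, 2, 4.5, -43, -15, 2, 4.5, -45, -12, 2, 4.5, -45, -9, 2, 4.5, -45, -5, 2, 4.5, -46, -1, 2, 5, -45, 3, 2, 4.5, -46, 6, 2, 4.5, -45, 9, 2, 4.5, -43, 14, 2, 4.5, -43, 16, 2, 4.5, -41, 20, 2, 4.5, -40, 23, 2, 5, -37, 26, 2, 4.5, -36, 30, 2, 4.5, -32, 32, 2, 4.5,
end [ 0.58694709 -0.29080716  0.18960521]
```

Call:
arm_command:
  targets: [-31,-34,2,4.5,-34,-31,2,4.5,-36,-28,2,4.5,-38,-26,2,5,-40,-22,2,4.5,-41,-19,2,4.5,-43,-15,2,4.5,-45,-12,2,4.5,-45,-9,2,4.5,-45,-5,2,4.5,-46,-1,2,5,-45,3,2,4.5,-46,6,2,4.5,-45,9,2,4.5,-43,14,2,4.5,-43,16,2,4.5,-41,20,2,4.5,-40,23,2,5,-37,26,2,4.5,-36,30,2,4.5]

```text
time_s: 2.1
tool_pos: [0.5706, -0.2497, 0.1909]
eef_rot: [-2.62, -1.733, 0.0]
force: [0.1, -0.2, 0.4]
width: 1.0
```

```bash
python3 -c "
from plan import *
plan((.5865,-.291,.19),-.478,3,.5)
from cell import ctrl
s=ctrl.get_state();print(s['time_s'],s['q'],s['qd'])"
```

```text
cur [ 0.57061556 -0.24965427  0.19089335] -0.40200994869984524 turn 4.353909224481484
-10.5, 10.5, 0.5, 1.5, -10.5, 10.5, 0, 1.5, -10, 10.5, 0.5, 1.5,
end [ 0.58640776 -0.29093095  0.1898799 ]
2.1 [-0.31752553  0.39219974  0.85379912  1.62175316 -0.30665699  1.26862747
  0.18902954] [ 0.91407512  0.88994066  0.10414058 -0.794658   -0.69258586  0.23415952
  0.2404451 ]
```

Call:
arm_command:
  targets: [-16,16,1,2.5,-16,16,1,2,0,0,0,0,0,0,0,0,0,0,0,0]

```text
time_s: 2.6
tool_pos: [0.5861, -0.2895, 0.1892]
eef_rot: [-2.683, -1.633, -0.0]
force: [-0.2, 0.6, -0.7]
width: 0.998
```

```bash
python3 - <<'E'
from plan import *
from ov import *
plan((.5865,-.291,.101),-.478,4,.5)
from cell import ctrl
s=ctrl.get_state();print(s['time_s'],s['q'],s['qd'])
b=[.5865,-.291,-.107];P=disc_pts(b,b[2]+1.2)
d=snap("side","1");draw(d,P,(320,230,490,430),3,"a_s")
d=snap("top","1");draw(d,P,(385,110,565,280),3,"a_t")
E
```

```text
cur [ 0.58613957 -0.28951632  0.18915822] -0.47702737534493556 turn 0.055727287785565384
-0.5, 0.5, 22, 0, -0, 0, 22, 0, -0.5, 0.5, 22, 0, -0, 0, 22, 0,
end [ 0.58654413 -0.29078847  0.10115698]
2.6 [-0.23005309  0.47045131  0.85409291  1.54237428 -0.36363589  1.29574922
  0.19297182] [-0.00865246 -0.00901116 -0.00114902  0.00180771  0.00016333 -0.00064492
  0.00125454]
```

View pics/a_s.png

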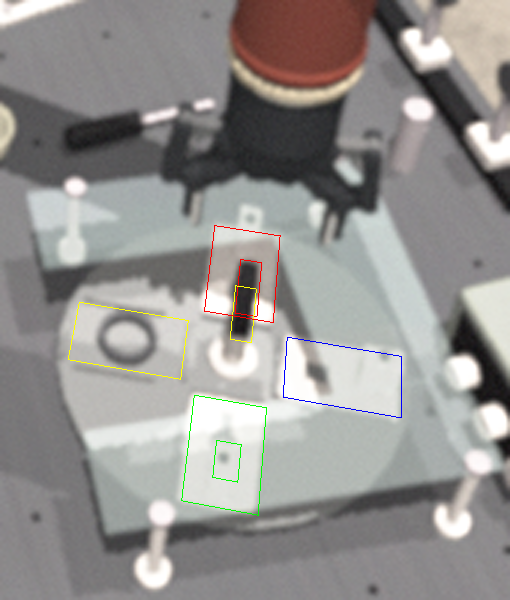

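View pics/a_t.png

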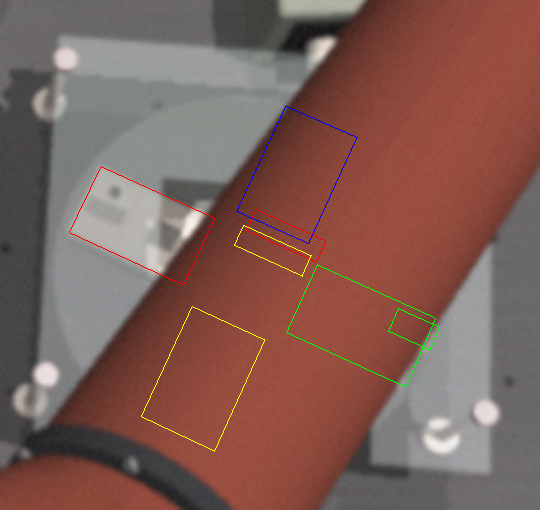

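Call:
arm_command:
  targets: [-0.5,0.5,22,0,-0.5,0.5,22,0,0,0.5,22,0,0,0,21,0,0,0,0,0,0,0,0,0]

```text
time_s: 3.3
tool_pos: [0.5872, -0.2918, 0.103]
eef_rot: [-2.684, -1.633, -0.0]
force: [-0.2, -0.4, 1.3]
width: 1.0
```

Call:
arm_command:
  targets: [0,0,0,0,0,0,0,0,0,0,0,0,0,0,0,0,0,0,0,0,0,0,0,0,0,0,0,0,0,0,0,0]
  jaw: -1

```text
time_s: 4.1
tool_pos: [0.5846, -0.2911, 0.1025]
eef_rot: [-2.68, -1.628, 0.003]
force: [-13.8, 9.0, 12.5]
width: 0.175
```

Call:
arm_command:
  targets: [0,-2.5,0,0,0,0,0,0,0,0,0,3,0,0,0,6,0,0,0,6,0,0,0,6,0,0,0,6,0,0,0,3,0,0,0,0,0,0,0,0]

```text
time_s: 5.1
tool_pos: [0.5838, -0.2904, 0.1025]
eef_rot: [-3.013, -0.88, 0.002]
force: [-7.2, 4.6, 7.7]
width: 0.175
```

```bash
python3 - <<'E'
from ov import *
from cell import ctrl
s=ctrl.get_state();print(s['time_s'],s['q'],s['force'],s['ft_torque'])
M=R.from_rotvec(s["eef_rot"]).as_matrix();print(np.arctan2(M[1,1],M[0,1]))
b=[.5865,-.291,-.107];P=disc_pts(b,b[2]+.68)
d=snap("side","2");draw(d,P,(320,230,490,430),3,"b_s")
E
```

```text
5.1 [-0.27059021  0.59163315  0.92677611  1.63853294 -0.50558861  1.1727457
 -0.22469398] [-7.24851807  4.58847287  7.65082423] [ 1.21669145  1.52316129 -0.00852673]
-1.0023619713590155
```

View pics/b_s.png

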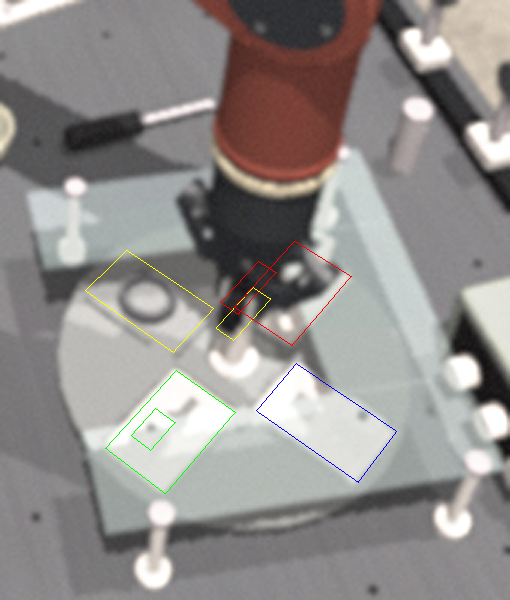

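Call:
arm_command:
  targets: [0,0,0,3,0,0,0,6,0,0,0,7,0,0,0,7,0,0,0,7,0,0,0,6,0,0,0,2.5,0,0,0,0,0,0,0,0,0,0,0,0]

```text
time_s: 6.15
tool_pos: [0.5836, -0.2892, 0.1025]
eef_rot: [-3.133, 0.161, 0.005]
force: [-11.2, 9.4, 13.0]
width: 0.178
```

```bash
python3 - <<'E'
from ov import *
from cell import ctrl
s=ctrl.get_state();print(s['time_s'],s['q'],s['force'],s['ft_torque'])
M=R.from_rotvec(s["eef_rot"]).as_matrix();print(np.arctan2(M[1,1],M[0,1]))
b=[.5865,-.291,-.107];P=disc_pts(b,b[2])
d=snap("side","3");draw(d,P,(320,230,490,430),3,"c_s")
E
```

```text
6.15 [-0.35032062  0.66912485  1.07401044  1.64217778 -0.62225466  1.21761747
 -0.81148495] [-11.19161562   9.42659952  12.96733993] [ 2.20897427  1.98444139 -0.06005431]
-1.6736201648680396
```

View pics/c_s.png

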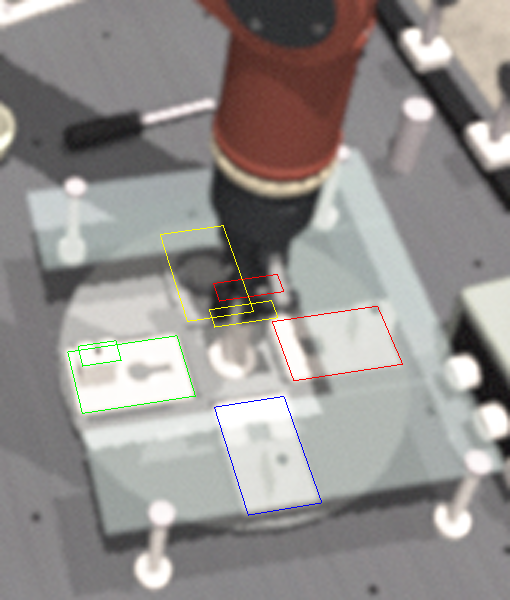

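Call:
arm_command:
  targets: [-1.5,-1.5,0,0,0,0,0,0,0,0,0,0]

```text
time_s: 6.5
tool_pos: [0.5836, -0.2892, 0.1025]
eef_rot: [-3.137, 0.162, -0.0]
force: [-2.9, 3.6, 5.7]
width: 0.175
```

Call:
arm_command:
  targets: [0,0,0,0,0,0,0,0,0,0,0,0,0,0,0,0,0,0,0,0,0,0,0,0]
  jaw: 0.4

```text
time_s: 7.1
tool_pos: [0.5835, -0.2895, 0.1023]
eef_rot: [3.137, -0.162, -0.0]
force: [0.2, -0.1, -0.2]
width: 0.703
```

Call:
arm_command:
  targets: [0,0,-20,0,0,0,-35,0,-20,0,-40,0,-40,0,-20,0,-20,0,0,0,0,0,0,0,0,0,0,0]

```text
time_s: 7.8
tool_pos: [0.5043, -0.2807, 0.2175]
eef_rot: [-3.136, 0.161, -0.002]
force: [0.5, -0.0, -0.1]
width: 0.7
```

```bash
python3 - <<'E'
from ov import *
from cell import ctrl
s=ctrl.get_state();print(s['time_s'],s['q'],s['tool_pos'])
M=R.from_rotvec(s["eef_rot"]).as_matrix();print(np.arctan2(M[1,1],M[0,1]))
b=[.5865,-.291,-.107];P=disc_pts(b,b[2])
for a in (.086,):
  P.append([np.r_[rot(b[2])@[x,y]+b[:2],a] for x,y in ((-.14,-.152),(-.14,-.074),(.05,-.074),(.05,.074),(-.14,.074),(-.14,.152),(.15,.152),(.15,-.152))])
d=snap("side","4");draw(d,P,(320,230,490,430),3,"d_s")
d=snap("top","4");draw(d,P,(385,110,565,280),3,"d_t")
E
```

```text
7.8 [-0.56188944  0.41809381  1.28487427  1.70934958 -0.41452623  1.32871469
 -0.87092294] [ 0.50425566 -0.28072359  0.21752232]
-1.6735811499546225
```

View pics/d_s.png

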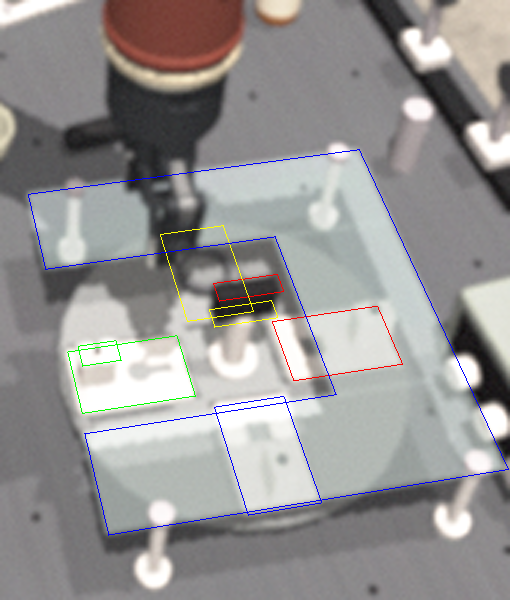

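View pics/d_t.png

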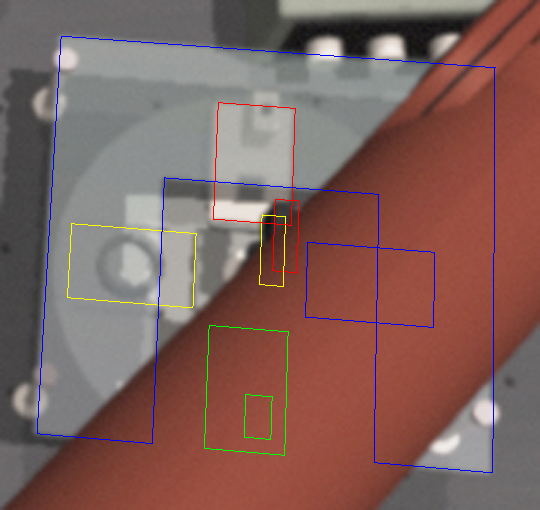

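```bash
python3 - <<'E'
from plan import *
plan((.4731,-.2773,.11),-1.674,4,.5)
E
```

```text
cur [ 0.50473675 -0.28079641  0.21715885] -1.6729314966242752 turn 0.06122073382450815
-8, -0, 27, 0, -8, -0, 26.5, 0, -8, -0, 27, 0, -8, -0.5, 26.5, 0,
end [ 0.47295317 -0.27705736  0.1101585 ]
```

Call:
arm_command:
  targets: [-10,0,17,0,-12,0,30,0,-10,0,30,0,0,0,30,0,0,0,0,0,0,0,0,0]

```text
time_s: 8.5
tool_pos: [0.4723, -0.2784, 0.1107]
eef_rot: [3.136, -0.162, -0.002]
force: [0.3, -0.2, 0.5]
width: 0.698
```

```bash
python3 - <<'E'
from plan import *
plan((.4731,-.2773,.042),-1.674,3,.5)
from cell import ctrl
print(ctrl.get_state()["q"])
d=snap("side","5");crop(d,320,230,490,400,4,"e_s")
E
```

```text
cur [ 0.47233324 -0.27844966  0.11070252] -1.6742102591226873 turn -0.012046960334108571
0, -0.5, 23, 0, 0.5, -0.5, 23, 0, 0, -0.5, 22.5, 0,
end [ 0.472901   -0.27708101  0.0422003 ]
[-0.51849138  0.45976627  1.21303675  1.89920098 -0.47832045  1.11948866
 -0.79458035]
```

View pics/e_s.png

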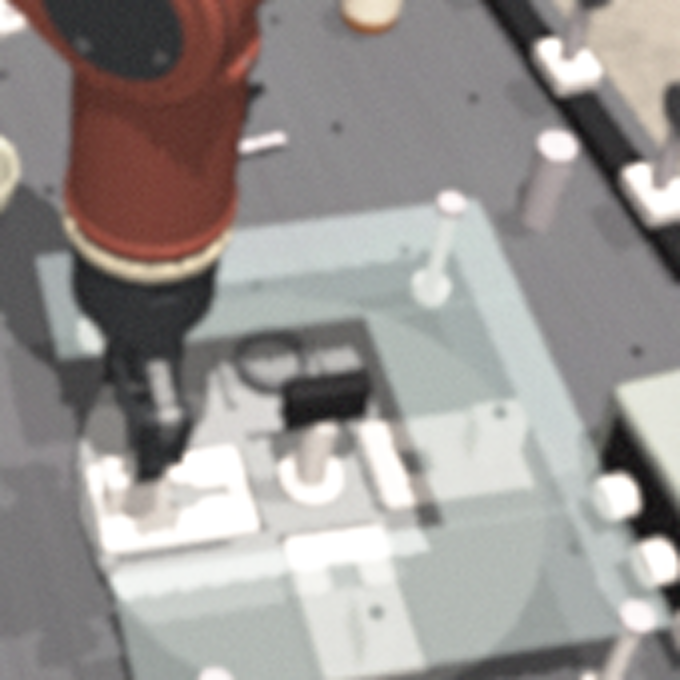

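Call:
arm_command:
  targets: [0.5,-0.5,20,0,0.5,-0.5,24,0,0,-0.5,24,0,0,0,0,0,0,0,0,0]

```text
time_s: 9.05
tool_pos: [0.474, -0.2773, 0.0438]
eef_rot: [3.136, -0.162, 0.001]
force: [-0.2, -0.5, 1.2]
width: 0.699
```

Call:
arm_command:
  targets: [0,0,0,0,0,0,0,0,0,0,0,0,0,0,0,0,0,0,0,0,0,0,0,0,0,0,0,0]
  jaw: -1

```text
time_s: 9.75
tool_pos: [0.4738, -0.2771, 0.0434]
eef_rot: [3.137, -0.162, 0.002]
force: [-2.4, 0.9, 8.0]
width: 0.201
```

Call:
arm_command:
  targets: [0,0,-10,0,0,0,-25,0,0,0,-35,0,0,0,-40,0,0,0,-40,0,0,0,-40,0,0,0,-20,0,0,0,0,0]

```text
time_s: 10.55
tool_pos: [0.474, -0.2776, 0.2555]
eef_rot: [3.137, -0.163, 0.007]
force: [-0.4, -0.6, -2.0]
width: 0.199
```

```bash
python3 - <<'E'
from plan import *
from cell import ctrl
s=ctrl.get_state();print(s["q"],s["force"],s["ft_torque"])
d=snap("side","6");crop(d,270,130,490,400,2.8,"f_s")
E
```

```text
[-0.67234441  0.27072863  1.34108785  1.72293739 -0.27204681  1.35932095
 -0.95659644] [-0.41241559 -0.57492557 -1.9942913 ] [-0.01634458 -0.03304805 -0.01567838]
```

View pics/f_s.png

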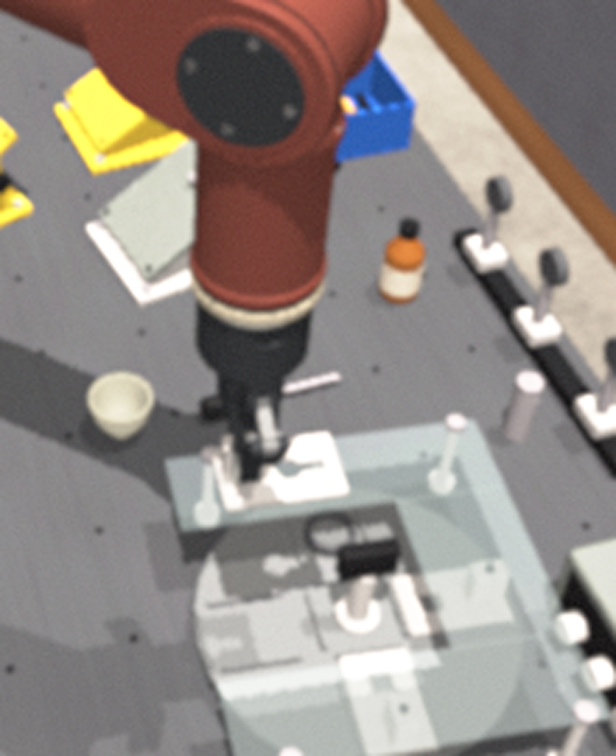

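```bash
cat > stg.py <<'E'
from fits import ST
import numpy as np
SP=[.6112,.2468,.182]
def tcp(x,y,z): 
    p=ST(SP,(x,y,z));p[2]-=.019;return p
PSI=SP[2]-np.pi/2
E
python3 - <<'E'
from plan import *
from stg import *
a=tcp(-.0104,-.042,.075);print(a)
plan(np.r_[a[:2],.23],PSI,16)
E
```

```text
[0.57306333 0.19707612 0.12875191]
cur [ 0.47352862 -0.27681571  0.25351684] -1.6738978361989565 turn -16.33511322166198
3, -30, 1, -1, 4, -30, 2, -1, 4, -30, 1, -1, 5, -30, 2, -1, 5, -30, 1, -1, 6, -30, 2, -1, 6, -29, 1, -1, 7, -30, 2, -1, 7, -29, 1, -1, 8, -29, 2, -1, 8, -29, 1, -1, 9, -29, 2, -1.5, 10, -29, 1, -1, 10, -29, 2, -1, 10, -28, 1, -1, 11, -28, 2, -1,
end [0.5728395  0.19694806 0.22997409]
```

Half first, watching q3.

Call:
arm_command:
  targets: [3,-15,0,-1,3,-30,1,-1,4,-30,2,-1,4,-30,1,-1,5,-30,2,-1,5,-30,1,-1,6,-30,2,-1,6,-29,1,-1]

```text
time_s: 11.4
tool_pos: [0.5169, -0.0525, 0.241]
eef_rot: [-3.141, -0.059, 0.003]
force: [0.2, -0.0, -0.9]
width: 0.199
```

```bash
python3 - <<'E'
from plan import *
from stg import *
from cell import ctrl
s=ctrl.get_state();print(s["q"])
a=tcp(-.0104,-.042,.075);print(a)
plan(np.r_[a[:2],.23],PSI,8)
E
```

```text
[-1.19211424  0.10454297  1.30911995  1.80564692 -0.10463568  1.31223733
 -1.39066717]
[0.57306333 0.19707612 0.12875191]
cur [ 0.51687843 -0.05245078  0.24102394] -1.5333566001527177 turn -8.282693548660625
8, -31, 1, -1, 9, -31, 2, -1, 9, -30, 1, -1, 10, -31, 2, -1, 10, -30, 1, -1, 11, -30, 1, -1, 12, -30, 2, -1, 11, -30, 1, -1.5,
end [0.57259809 0.19742038 0.23001358]
```

Call:
arm_command:
  targets: [8,-30,1,-1,9,-31,2,-1,9,-30,1,-1,10,-31,2,-1,10,-30,1,-1,11,-30,1,-1,11,-25,2,-1,9,-20,1,-1,0,0,0,0,0,0,0,0]

```text
time_s: 12.4
tool_pos: [0.573, 0.1792, 0.2305]
eef_rot: [3.128, 0.276, -0.002]
force: [-0.4, -0.4, -1.4]
width: 0.196
```

```bash
python3 - <<'E'
from plan import *
from stg import *
from cell import ctrl
s=ctrl.get_state();print(s["q"])
a=tcp(-.0104,-.042,.075);print(a)
plan(np.r_[a[:2],.16],PSI,4,.5)
d=snap("side","7");crop(d,200,60,400,260,3,"g_s")
d=snap("top","7");crop(d,130,110,330,310,3,"g_t")
E
```

```text
[-1.22598406  0.38100773  1.09587135  1.63040172 -0.34456193  1.34489563
 -1.4752909 ]
[0.57306333 0.19707612 0.12875191]
cur [0.57302218 0.17917482 0.23053282] -1.3949057453318099 turn -0.35004389744410797
1, -4.5, 17.5, 0, 0.5, -4.5, 18, 0, 1, -4.5, 17.5, -0.5, 1, -4, 17.5, 0,
end [0.57330371 0.19689535 0.16000119]
```

View pics/g_s.png

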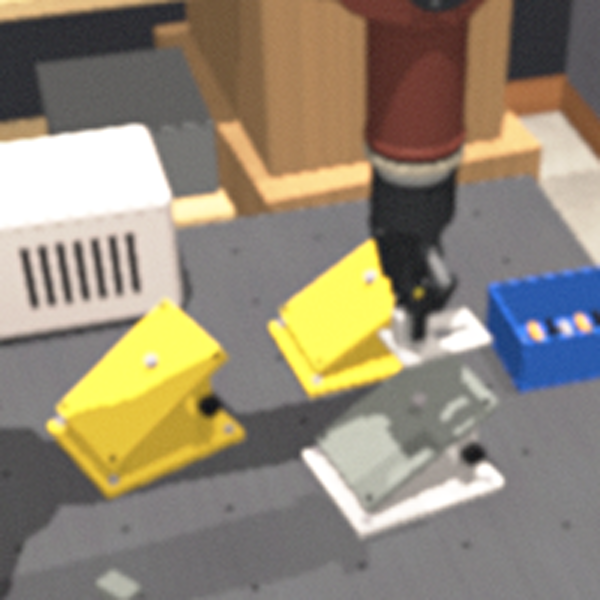

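View pics/g_t.png

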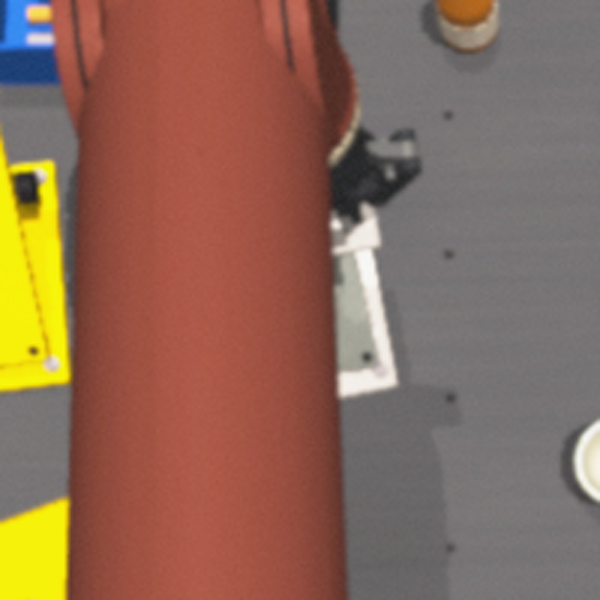

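Call:
arm_command:
  targets: [1,-4.5,20,0,1,-4.5,25,0,1,-4.5,25,-0.5,1,-4,20,0,0,0,8,0,0,0,0,0,0,0,0,0]

```text
time_s: 13.2
tool_pos: [0.5745, 0.1967, 0.1344]
eef_rot: [-3.128, -0.288, -0.002]
force: [-0.5, -0.6, -0.3]
width: 0.206
```

```bash
python3 - <<'E'
from plan import *
from stg import *
from cell import ctrl
s=ctrl.get_state();print(s["q"],s["force"])
a=tcp(-.0104,-.042,.075);print(a)
plan(np.r_[a[:2],.13],PSI,1,.5)
d=snap("side","8");crop(d,270,120,400,260,4.2,"h_s")
E
```

```text
[-1.18172881  0.47891009  1.01916612  1.73064575 -0.43847644  1.18030958
 -1.42830364] [-0.53832914 -0.58479967 -0.30464868]
[0.57306333 0.19707612 0.12875191]
cur [0.57452574 0.19665738 0.13439912] -1.38728957802517 turn 0.08633034529186753
-1.5, -0.5, 4.5, 0,
end [0.57296426 0.19687699 0.12989761]
```

View pics/h_s.png

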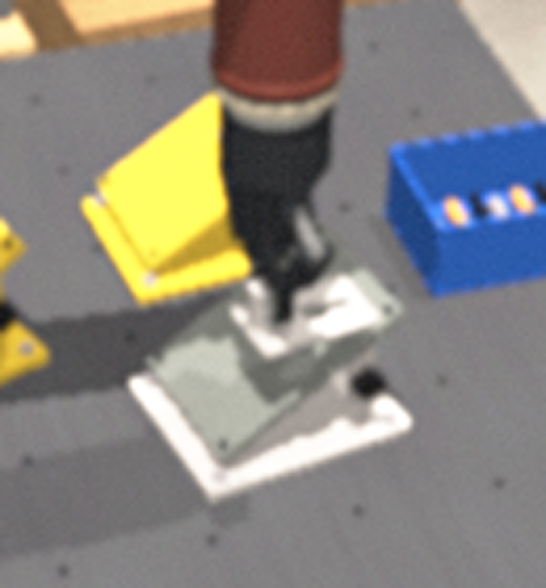

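Now press down to .11 (10 mm past contact) in small rows and check.

Call:
arm_command:
  targets: [-1.5,0,5,0,0,0,5,0,0,0,4,0,0,0,3,0,0,0,3,0,0,0,3,0,0,0,0,0]

```text
time_s: 13.95
tool_pos: [0.571, 0.1964, 0.1101]
eef_rot: [3.128, 0.289, -0.006]
force: [-10.8, -3.1, 8.4]
width: 0.198
```

Call:
arm_command:
  targets: [0,0,3,0,0,0,3,0,0,0,3,0,0,0,0,0]

```text
time_s: 14.35
tool_pos: [0.5699, 0.1962, 0.1006]
eef_rot: [3.128, 0.289, -0.009]
force: [-14.3, -3.3, 9.1]
width: 0.198
```

```bash
python3 - <<'E'
from plan import *
d=snap("side","9");crop(d,270,120,400,260,4.2,"i_s")
E
```

```text
(no output)
```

View pics/i_s.png

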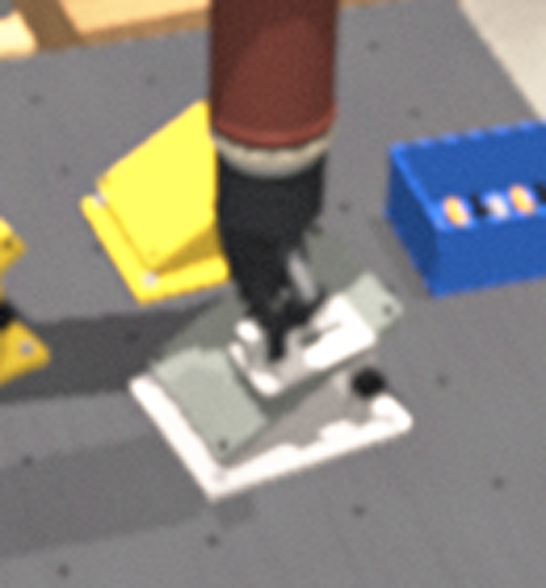

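Call:
arm_command:
  targets: [-0.5,0,3,0,-0.5,0,3,0,-0.5,0,3,0,-0.5,0,3,0,-0.5,0,2,0,0,0,2,0,0,0,0,0]

```text
time_s: 15.1
tool_pos: [0.5693, 0.1961, 0.0852]
eef_rot: [3.128, 0.289, -0.003]
force: [-6.6, -1.6, 4.5]
width: 0.199
```

Call:
arm_command:
  targets: [0,0,2,0,0,0,2,0,0,0,0,0]

```text
time_s: 15.4
tool_pos: [0.5694, 0.1962, 0.0813]
eef_rot: [3.128, 0.289, -0.002]
force: [-6.2, -1.4, 4.2]
width: 0.2
```

```bash
python3 - <<'E'
from plan import *
d=snap("side","10");crop(d,270,120,400,260,4.2,"j_s")
E
```

```text
(no output)
```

View pics/j_s.png

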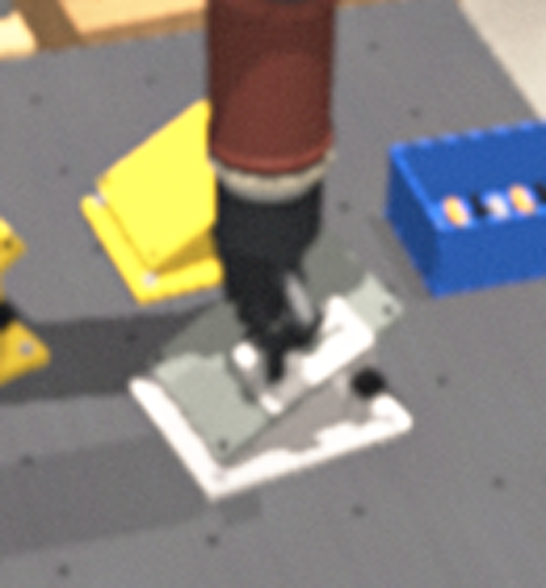

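Call:
arm_command:
  targets: [0,0,2,0,0,0,2,0,0,0,0,0]

```text
time_s: 15.75
tool_pos: [0.5697, 0.1962, 0.0774]
eef_rot: [3.128, 0.289, -0.001]
force: [-4.3, -1.4, 4.1]
width: 0.203
```

Call:
arm_command:
  targets: [0,0,1,0,0,0,1,0,0,0,0,0]

```text
time_s: 16.05
tool_pos: [0.5699, 0.1963, 0.0757]
eef_rot: [-3.128, -0.289, 0.001]
force: [-5.6, -1.4, 7.1]
width: 0.2
```

Call:
arm_command:
  targets: [0,0,1,0,0,0,1,0,0,0,0,0]

```text
time_s: 16.35
tool_pos: [0.57, 0.1963, 0.0753]
eef_rot: [-3.127, -0.289, 0.002]
force: [-13.4, -3.6, 25.6]
width: 0.2
```

```bash
python3 - <<'E'
from plan import *
from cell import ctrl
print(ctrl.get_state()["ft_torque"])
d=snap("side","11");crop(d,270,120,400,260,4.2,"k_s")
E
```

```text
[-0.67464794  2.51742471 -0.07010456]
```

View pics/k_s.png

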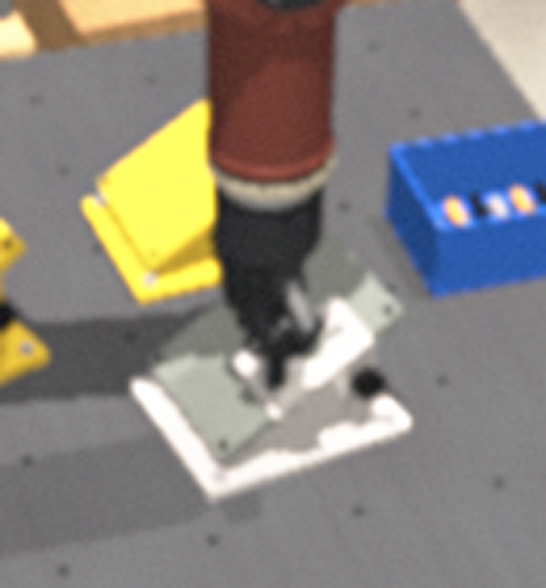

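```bash
python3 - <<'E'
from plan import *
from stg import *
d=load("side11");crop(d,315,180,375,230,12,"k2")
P=np.array([.570,.1963,.0753+.019])
# stage coords
O=ST(SP,(0,0,0));B=np.array([ST(SP,v)-O for v in np.eye(3)])
print("G stage",B@(P-O))
E
```

```text
G stage [-0.03985671 -0.04220885  0.0302859 ]
```

View pics/k2.png

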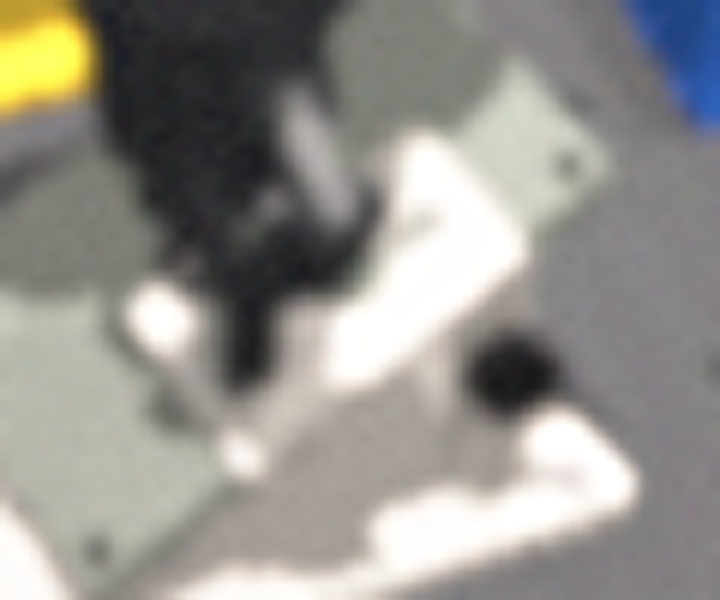

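```bash
python3 - <<'E'
from plan import *
import fits
from fits import ST,cs
from scipy.optimize import least_squares
s0=load("side0");d=load("side11")
# side-only stage fit with yaw fixed
L=[(.06,.062,0),(.06,-.062,0),(-.11,-.062,0),(-.11,.062,0)]
o=[cs(335,72),cs(458,200),cs(200,417),cs(92,278)]
q=least_squares(lambda p:np.ravel([proj(s0,ST([p[0],p[1],.182],l))[0]-b for l,b in zip(L,o)]),[.61,.246]).x
for sp in([q[0],q[1],.182],[.612,.2465,.182]):
    O=ST(sp,(0,0,0));B=np.array([ST(sp,v)-O for v in np.eye(3)])
    def onstage(u,v,h):
        r=B@(Rc(d)@ray(d,u,v));e=B@(d["eye"]-O);return (e+r*(h-e[2])/r[2])[:2]*1e3
    print(sp,"stud",onstage(*cs(296,199),.0125), "stud2",onstage(*cs(294,212),.0))
    C=[onstage(315+x/12-.46,180+y/12-.46,.005) for x,y in((420,135),(528,250),(243,475),(135,290))]
    print(np.round(C,1).tolist(), "sides",np.linalg.norm(C[0]-C[1]),np.linalg.norm(C[1]-C[2]),"yaw",np.degrees(np.arctan2(*(C[1]-C[2])[::-1])))
    C=np.array(C);m=C.mean(0);print("plate centre",m)
E
```

```text
[np.float64(0.6124272445237745), np.float64(0.24433109417186966), 0.182] stud [-1.00365139 -0.98335569] stud2 [-5.79749869  4.48370469]
[[28.0, -15.9], [29.6, -69.3], [-61.2, -67.8], [-53.9, 5.2]] sides 53.48480517625813 90.82540880194529 yaw -0.9738291593290613
plate centre [-14.38775153 -36.93713031]
[0.612, 0.2465, 0.182] stud [-0.98007858 -3.20674336] stud2 [-5.77386081  2.26039693]
[[28.0, -18.1], [29.6, -71.5], [-61.2, -70.0], [-53.9, 3.0]] sides 53.48412090515153 90.82424680457473 yaw -0.9738291593289846
plate centre [-14.36400506 -39.15996786]
```

Call:
arm_command:
  targets: [-3,0,-5,0,-5,0,-9,0,-4,0,-8,0,2,-10,-1,0,2,-14,-1,0,2,-12,-1,0,1,-6,-1,0,0,0,0,0,0,0,0,0,0,0,0,0]

```text
time_s: 17.4
tool_pos: [0.5575, 0.2362, 0.0992]
eef_rot: [3.128, 0.288, -0.0]
force: [-0.0, -0.6, -1.4]
width: 0.201
```

```bash
python3 - <<'E'
from plan import *
from stg import *
from cell import ctrl
s=ctrl.get_state()
P=s["tool_pos"]+np.array([0,0,.019])
O=ST(SP,(0,0,0));B=np.array([ST(SP,v)-O for v in np.eye(3)])
print("G stage",B@(P-O), "flush at -39.86 -42.21 30.29",s["eef_rot"],s["force"],s["q"])
M=R.from_rotvec(s["eef_rot"]).as_matrix();print("psi",np.arctan2(M[1,1],M[0,1]),PSI)
d=snap("side","12");crop(d,310,160,375,220,12,"l_s")
E
```

```text
G stage [-0.03227541 -0.00070893  0.05354544] flush at -39.86 -42.21 30.29 [ 3.12790520e+00  2.88029753e-01 -1.43324401e-04] [-1.41628548e-03 -5.52702165e-01 -1.43748869e+00] [-1.22989186  0.51362375  0.98847803  1.76660333 -0.47256019  1.12139487
 -1.47498458]
psi -1.3871463839543936 -1.3887963267948966
```

View pics/l_s.png

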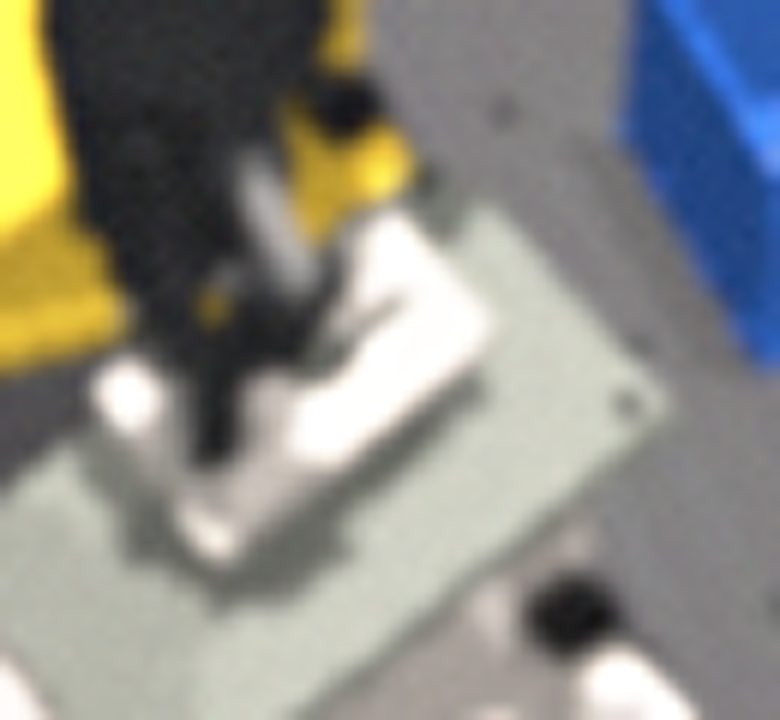

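```bash
cat > chk.py <<'E'
from plan import *
from fits import ST,cs
def onst(d,sp,u,v,h):
    O=ST(sp,(0,0,0));B=np.array([ST(sp,w)-O for w in np.eye(3)])
    r=B@(Rc(d)@ray(d,u,v));e=B@(d["eye"]-O);return (e+r*(h-e[2])/r[2])[:2]*1e3
E
python3 - <<'E'
from chk import *
d=load("side12");sp=[.6124,.2443,.182]
C=np.array([onst(d,sp,310+x/12-.46,160+y/12-.46,.0283) for x,y in((390,205),(492,325),(212,560))])
print(C.round(1).tolist(),"yaw",np.degrees(np.arctan2(*(C[1]-C[2])[::-1])),np.degrees(np.arctan2(*(C[0]-C[1])[::-1])),np.linalg.norm(C[1]-C[2]),np.linalg.norm(C[1]-C[0]))
E
```

```text
[[37.9, 28.9], [37.3, -26.6], [-54.6, -28.4]] yaw 1.1555661917184097 89.33958084660931 91.94543299138931 55.44984963846774
```

Call:
arm_command:
  targets: [1.5,0.7,2.6,0,2,0,3.5,0,1.5,0,2.6,0,1,0,1.7,0,1,0,1.7,0,1,0,1.7,0,0,0,0,0,0,0,0,0]

```text
time_s: 18.25
tool_pos: [0.5654, 0.2378, 0.0855]
eef_rot: [3.128, 0.29, -0.0]
force: [-0.2, 0.5, -2.2]
width: 0.202
```

```bash
cat > gs.py <<'E'
from plan import *
from stg import *
def gs():
    from cell import ctrl
    s=ctrl.get_state();P=s["tool_pos"]+np.array([0,0,.019])
    O=ST(SP,(0,0,0));B=np.array([ST(SP,v)-O for v in np.eye(3)])
    print(s["time_s"],"G stage mm",(B@(P-O)*1e3).round(2),"force stage",(B@s["force"]).round(1),"tq",s["ft_torque"].round(2))
E
python3 -c "
from gs import *
gs()"
```

```text
18.25 G stage mm [-32.16  -0.61  37.63] force stage [-1.2  0.5 -1.8] tq [0.01 0.09 0.01]
```

Call:
arm_command:
  targets: [1,0,1.7,0,1,0,1.7,0,0.5,0,0.9,0,0.5,0,0.9,0,0,0,0,0]

```text
time_s: 18.75
tool_pos: [0.5684, 0.2383, 0.0802]
eef_rot: [3.128, 0.29, -0.0]
force: [0.6, -0.3, -1.0]
width: 0.202
```

Call:
arm_command:
  targets: [0.5,0,0.9,0,0.5,0,0.9,0,0.5,0,0.9,0,0,0,0,0,0,0,0,0]

```text
time_s: 19.25
tool_pos: [0.5688, 0.2385, 0.0792]
eef_rot: [-3.127, -0.29, 0.004]
force: [-15.5, -2.7, 22.9]
width: 0.2
```

```bash
python3 -c "
from gs import *
gs()
d=snap('side','13');crop(d,310,160,375,220,12,'m_s')"
```

```text
19.25 G stage mm [-32.27  -0.53  30.44] force stage [-2.2  0.1 27.7] tq [-0.74  2.6   0.05]
```

View pics/m_s.png

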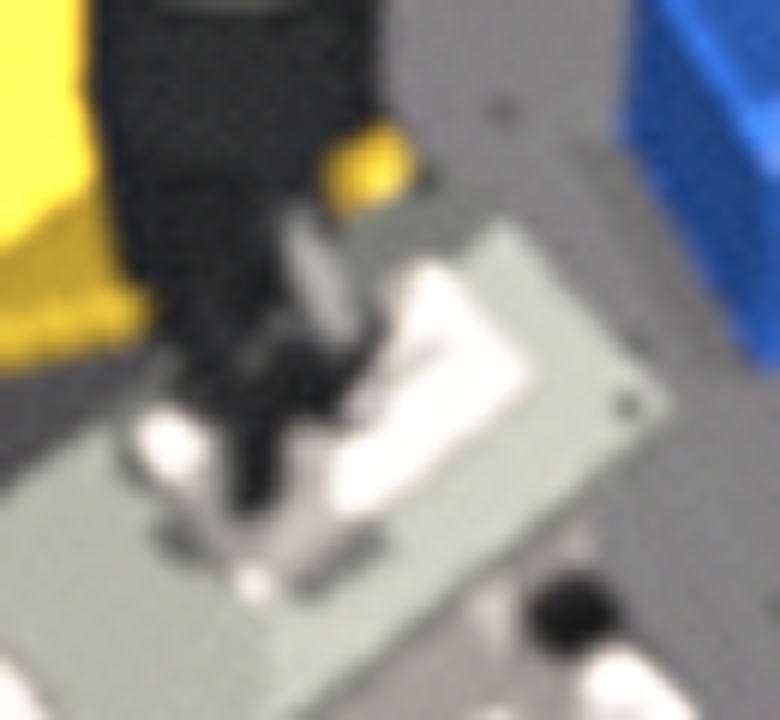

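Call:
arm_command:
  targets: [-0.5,0,-0.9,0,-1.7,0,1,0,-1.7,0,1,0,-1.7,0,1,0,-1.7,0,1,0,-1.7,0,1,0,0,0,0,0]

```text
time_s: 20.0
tool_pos: [0.5626, 0.2375, 0.0756]
eef_rot: [-3.127, -0.289, -0.005]
force: [-1.3, 0.1, 13.8]
width: 0.202
```

```bash
python3 -c "
from gs import *
gs()"
```

```text
20.0 G stage mm [-39.58  -0.39  30.41] force stage [ 5.8  0.3 12.6] tq [-0.13  0.24 -0.03]
```

Call:
arm_command:
  targets: [-1.7,0,1,0,-1.7,0,1,0,-1.7,0,1,0,-1.7,0,1,0,-1.7,0,1,0,0,0,0,0]

```text
time_s: 20.6
tool_pos: [0.5545, 0.2359, 0.0708]
eef_rot: [-3.126, -0.289, -0.006]
force: [-1.9, -0.7, 15.9]
width: 0.198
```

```bash
python3 -c "
from gs import *
gs()
d=snap('side','14');crop(d,310,160,375,220,12,'n_s')"
```

```text
20.6 G stage mm [-49.14  -0.41  30.4 ] force stage [ 6.2 -0.3 14.8] tq [-0.12  0.31 -0.11]
```

View pics/n_s.png

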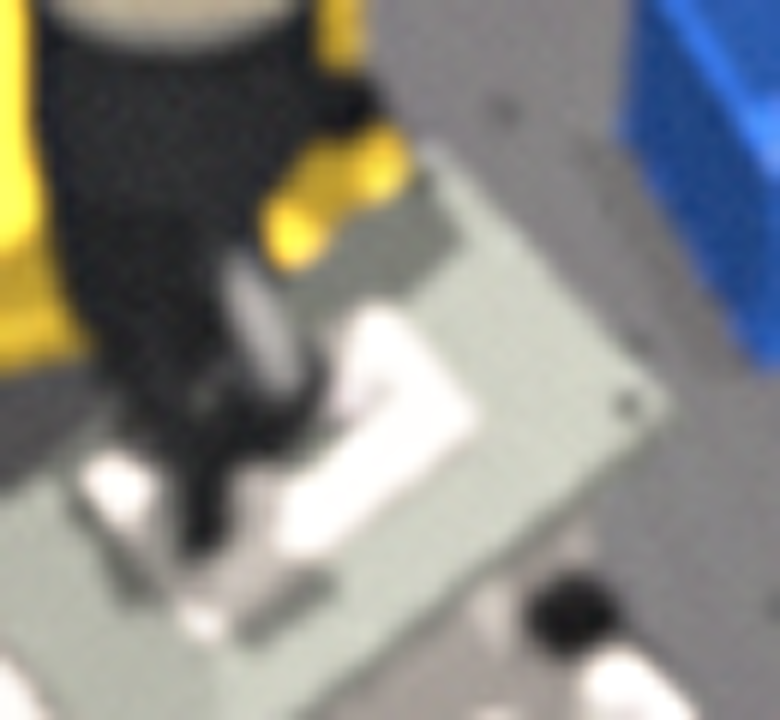

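Call:
arm_command:
  targets: [-1.7,0,1,0,-1.7,0,1,0,-1.3,0,0.8,0,0,0,0,0]

```text
time_s: 21.05
tool_pos: [0.5502, 0.2352, 0.0682]
eef_rot: [-3.126, -0.289, -0.007]
force: [-2.5, -0.6, 17.5]
width: 0.199
```

Call:
arm_command:
  targets: [-0.9,0,0.5,0,-0.9,0,0.5,0,0,0,0,0]

```text
time_s: 21.35
tool_pos: [0.5484, 0.2348, 0.0672]
eef_rot: [-3.126, -0.289, -0.007]
force: [-2.1, -0.0, 17.8]
width: 0.202
```

```bash
python3 -c "
from gs import *
gs()"
```

```text
21.35 G stage mm [-56.23  -0.4   30.37] force stage [ 7.1  0.4 16.4] tq [-0.17  0.32 -0.05]
```

Call:
arm_command:
  targets: [-0.9,0,0.5,0,-0.9,0,0.5,0,0,0,0,0]

```text
time_s: 21.65
tool_pos: [0.548, 0.2348, 0.067]
eef_rot: [-3.126, -0.289, -0.011]
force: [2.1, -0.2, 20.6]
width: 0.2
```

Call:
arm_command:
  targets: [-0.9,0,0.5,0,-0.9,0,0.5,0,0,0,0,0]

```text
time_s: 21.95
tool_pos: [0.5479, 0.2348, 0.0669]
eef_rot: [-3.125, -0.289, -0.016]
force: [5.3, 0.8, 22.5]
width: 0.203
```

```bash
python3 -c "
from gs import *
gs()"
```

```text
21.95 G stage mm [-56.86  -0.34  30.41] force stage [15.9 -0.2 16.8] tq [ 0.05 -1.16 -0.08]
```

Call:
arm_command:
  targets: [0.5,0,-2,0,0,0,0,0,0,0,0,0]

```text
time_s: 22.25
tool_pos: [0.5473, 0.2346, 0.0672]
eef_rot: [-3.126, -0.289, -0.014]
force: [8.2, 1.5, 7.0]
width: 0.198
```

```bash
python3 -c "
from gs import *
gs()
d=snap('side','15');crop(d,310,160,375,220,12,'o_s')"
```

```text
22.25 G stage mm [-57.2   -0.46  30.97] force stage [10.7 -0.   1.9] tq [ 0.45 -2.17  0.03]
```

View pics/o_s.png

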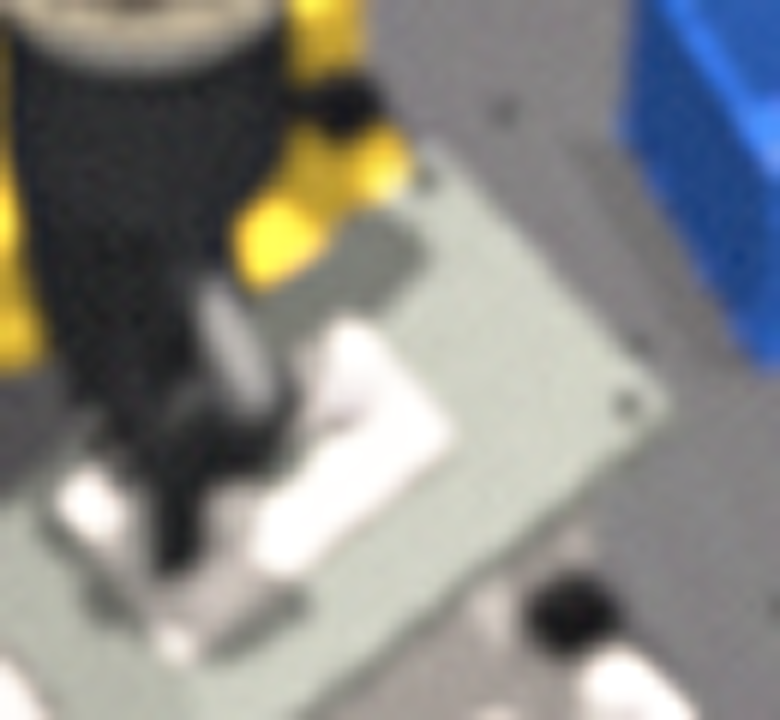

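Call:
arm_command:
  targets: [0.4,0,0.7,0,0,0,0,0,0,0,0,0]

```text
time_s: 22.6
tool_pos: [0.5478, 0.2347, 0.0669]
eef_rot: [-3.126, -0.289, -0.013]
force: [7.4, 3.0, 10.8]
width: 0.195
```

Call:
arm_command:
  targets: [0,0,0,0,0,0,0,0,0,0,0,0,0,0,0,0,0,0,0,0,0,0,0,0]
  jaw: 0

```text
time_s: 23.2
tool_pos: [0.5434, 0.2337, 0.0639]
eef_rot: [3.128, 0.29, -0.0]
force: [-0.2, 0.7, 0.8]
width: 0.499
```

Call:
arm_command:
  targets: [0,0,-10,0,0,0,-20,0,0,0,-35,0,0,0,-40,0,-20,0,-20,0,-40,0,0,0,-40,20,0,0,-20,40,0,0,0,45,0,0,0,45,0,0,0,45,0,0,0,45,0,0,0,0,0,0,0,0,0,0]

```text
time_s: 24.6
tool_pos: [0.4822, -0.0059, 0.1945]
eef_rot: [-3.128, -0.28, -0.0]
force: [-0.5, 1.4, 0.4]
width: 0.503
```

```bash
python3 -c "
from gs import *
gs()
d=snap('side','16');crop(d,290,150,380,245,6,'p_s');cv2.imwrite('pics/p_sf.png',d['frame'][:,:,::-1])
d=snap('top','16');cv2.imwrite('pics/p_tf.png',d['frame'][:,:,::-1])"
```

```text
24.6 G stage mm [ -86.77 -225.18  194.97] force stage [-0.   1.5  0.5] tq [ 0.02 -0.01 -0.01]
```

View pics/p_s.png

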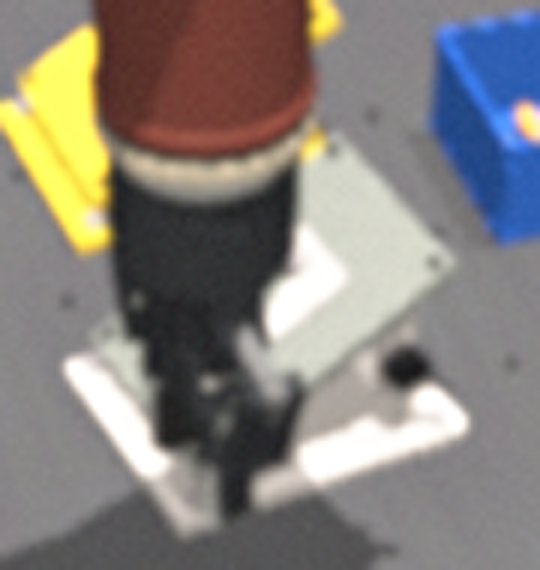

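View pics/p_tf.png

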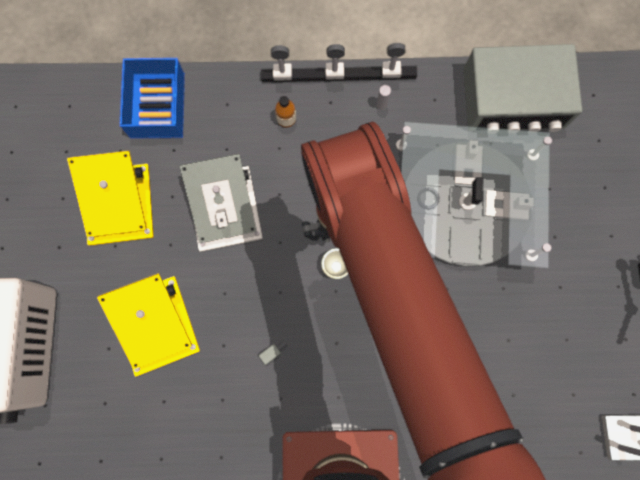

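View pics/p_sf.png

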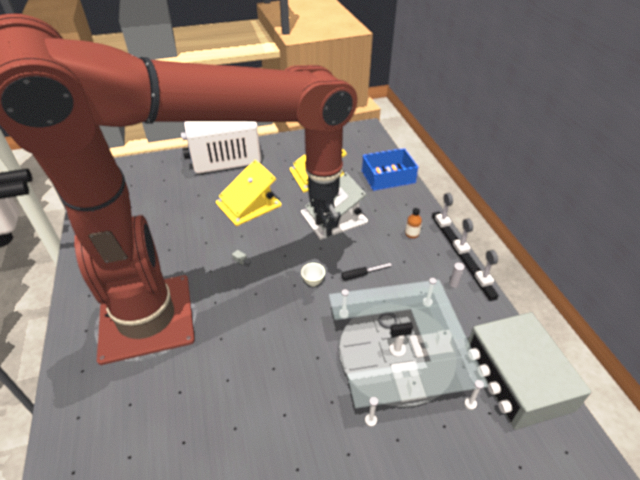

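```bash
python3 - <<'E'
from ov import *
from fits import ST
d=load("top16")
sp=[.6118,.2466,.182]
P=[[ST(sp,(x+58.5e-3*0-.0585,y,.005)) for x,y in((.072,.028),(.072,-.028),(-.018,-.028),(-.018,.028))],
   [ST(sp,(.008*np.cos(a),.008*np.sin(a),.0125)) for a in np.arange(0,6.28,.3)],
   [ST(sp,(x-.0585,y,.041)) for x,y in((.015,.009),(.015,-.009),(-.015,-.009),(-.015,.009))]]
draw(d,P,(175,145,275,255),7,"q_t")
crop(d,175,145,275,255,7,"q_t0")
E
```

```text
(no output)
```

View pics/q_t.png

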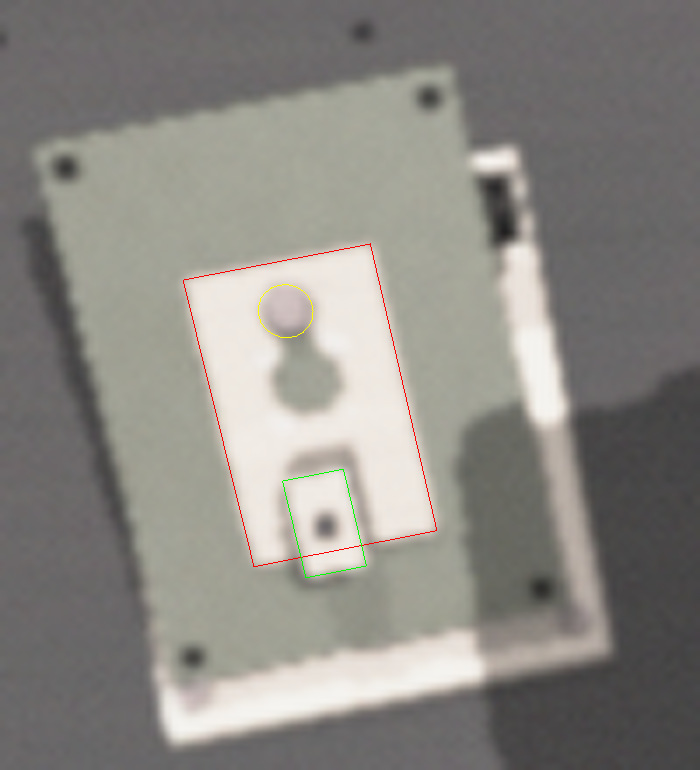

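View pics/q_t0.png

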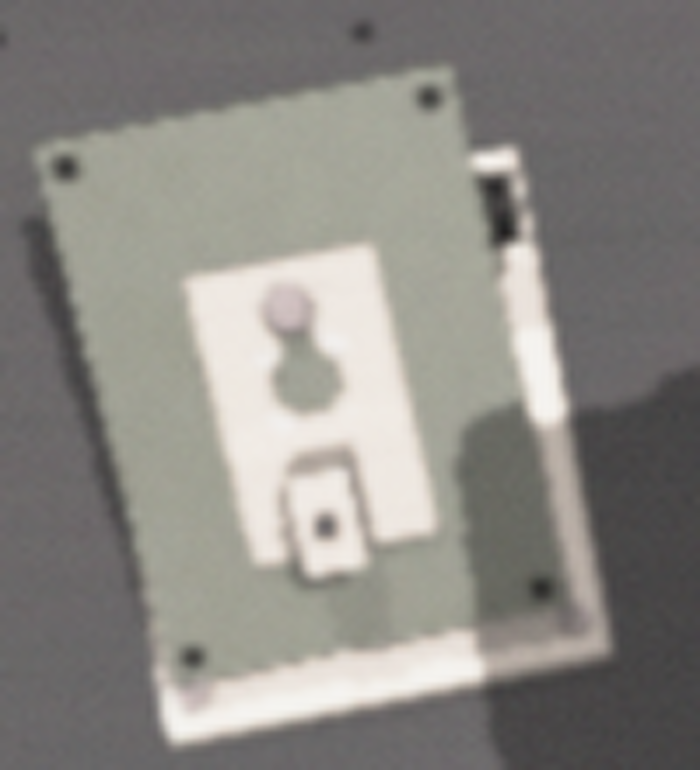

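```bash
python3 -c "
from cell import job_done
print(job_done())"
```

```text
the job is handed in; nothing more can be done
None
```

The carrier is on the stage with the stud fully home, and the job was handed in at about 24.7 s of the 53 s limit.

- **Carousel:** I turned it by the knob about 68.5° clockwise. The side picture then showed the keyhole compartment in the middle of the opening, within about 0.3° by the tool reading.
- **Carrier:** I took it out by its block after that. The tool can only point down, so I pressed the carrier on a clear part of the stage face until it swung flush at 30° in the grip.
- **Stage:** I lowered the large hole over the stud head until it was flush. Then I slid it 24.6 mm down the slope to a firm stop (23.5 mm nominal) and let go.

**Last checks:**
- The final top picture shows the stud at the narrow end of the slot. The plate matches the expected home outline, and it is square to about 1°.
- In the final pictures the other carriers and the lens ring are in their compartments, and the bowl and screwdriver look unmoved.
- The final side view of the placed carrier was partly hidden by the gripper, so that check rests on the top view.
- The largest contact force I read was about 29 N.

**What disagreed:**
- The two cameras gave stage yaws of 0.16 and 0.21 rad from the corner positions, so I used 0.182 rad from the depth fits.
- The camera and the robot differed by 2–3 mm on the carousel axis.

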